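# Start a cure in the dental light-curing unit

## Robot

A 6-joint arm with a two-finger parallel gripper is mounted at the origin on the work surface. World frame = base frame: x ahead of the robot, y to its left, z up, the work surface at z = 0. Lengths are in mm, angles in rad, forces in N, time in s.
With the tool pointing down it reaches from about 400 to 825 mm from the base axis. Payload 7 kg.
Tool frame: the origin (TCP) lies midway between the tips of the shut fingers; the grasp point (between the pads) lies 19 mm behind it (bot.grip_depth is the distance from the TCP to the grasp point, in mm); y points along the fingers, x is the direction in which the jaws open and shut, and the axes are right-handed (so a half turn about y gives the same grasp; the last joint's range is limited). The gripper opens to 88 mm and grips with 3 to 60 N. Pads are 19 mm wide; open, the fingers measure 130 mm over their backs; the gripper's body (78 mm by 193 mm) begins 47 mm behind the grasp point.
Start: joints at [1.635, 0.359, 0.012, 0, -1.224, -0.288], TCP at [149.818, 658.141, 226.561] pointing down, gripper open.
Joint ranges: [-3.07, 3.07], [-1.43, 2.12], [-1.02, 1.25], [-3.03, 1.67], [-3.05, -0], [-3.03, 3.03]. Speed limits (rad/s): [2.39, 2.39, 3.01, 3.14, 3.14, 3.14].

## Interface

Orientations are given as a unit quaternion [w, x, y, z].
In Python, from cell import sensors, optics, hand_in, regions_of, bot gives the robot as it stands.
- The arm moves only by the shell command python3 -m pendant 'ROWS' [FORCE]. ROWS is text: rows parted by semicolons, each of 5 numbers parted by spaces: the shift along the tool's x, y, z in m, then the turn about the tool's y in rad, then the finger opening in m, from 0 to 0.0876. In form: tx ty tz roll hand; .... A call has 1 to 5 rows; each row shifts and turns the pose as measured when the row begins, along the tool's axes as they then stand; what a row does not reach is not made up. A row lasts 1/12 s, in which the tool goes at most 41.7 mm and 7.16 degrees, less where a joint would pass 70% of its speed; a pose out of reach is approached as far as the arm can. A call is refused whole if a number of a shift passes 0.0417 or a number of a turn 0.125, either way. A call with a gripper value outside its range is refused whole. The fingers move at their own pace and stop on an object; FORCE is the grip in N (left out, the last holds). Time passes only in rows, so rows that do not move let the fingers close. It gives the time, the measured TCP pose, the force and the opening at its end, in the units of the state.
- sensors.get_obs(): the state, without advancing time (a new reading comes with each control period).
- optics.grab_frame(name): name is "scene" or "top" or "wrist"; returns (picture, depth): 400x640x3 uint8, red, green, blue; 400x640 float32, mm along the optical axis (not along the pixel's ray), 0 where there is no reading.
- optics.calibration(name): a dict with "vfov" (degrees; the focal length in pixels is half the picture's height over the tangent of half this angle, whatever the lens; pixels are square), "cx", "cy" (the principal point, pixels), "R" (3x3) and "t" (3): a world point X has camera coordinates R X + t. Camera axes: x right, y down, z forward; pixel columns grow to the right and rows downward; lengths in mm; the calibration is good to about 2 mm. A picture is of the moment at which its call begins: read the wrist's pose just before it. calibration takes no time and is no camera call; for the wrist camera it gives the pose at the moment of the call.
- hand_in(): hands the job in, once; it reports no verdict.
Trained networks look in the newest picture that a camera, given by its name, has taken for a name from the list of things; names that differ only in an ending like _2 or _b are one class to them, and where a whole thing is asked for, a point or a joint stands for the part that bears it (a point fixed in the world has none). Each returns a list of dicts, best first, with "score" (0 to 1); they miss things now and then, are a little off and sometimes report something else, mostly with a low value. They report only what shows in the picture. A call takes as long as a camera call.
- regions_of(thing, camera): "mask" (400x640 bool, what is visible of it) and "location" ([row, column] in pixels, amid what is visible of it).
The state is a dict: "time": time; "qpos": joint angles; "joint_vel": joint speeds; "effort": joint torques, N m; "ee_pos": TCP position; "ee_rot": TCP orientation; "contact_force": force on the tool from outside, world axes, zero at the start; "torque": the same for the moment, N m; "gripper_width": finger opening in mm.
Only numpy, scipy, OpenCV 4.12 (cv2) and the standard library are available. Lean on these libraries where they do the work, as an engineer would, in place of code of your own. Each camera call takes 0.05 s, during which the arm holds its last target. There are 200 camera calls.

## Task

Start a cure in the light-curing unit with light fingertip touches, lifting nothing: gently push its open drawer fully shut with the stone cast inside, then press, in this order, the small round power key until it is fully in, the middle one of the three square time keys until it is fully in, and last the large round start key, which springs back up. Never slam the drawer or lean hard on the unit, do not touch the cast or press the other two time keys, leave everything else on the bench where it is, and finish with the hand clear.

Things in the scene. Friction and masses are not known exactly. Their poses are not given: they have to be found in the camera images.
- cure_unit: White bench-top curing box, fixed; 240 deep (x) x 280 wide (y) x 125 mm high. Origin: centre of its underside; x from its front to its back, y left as seen facing its front. Front (x = -120): grey drawer. Key panel slopes up 12 deg from 92 mm high (x = -120) to 114 (x = -15), then a flat roof. Five grey keys in a row at x = -78; y = 100 power, 54, 14, -26 square time keys, -84 start.
- drawer (a joint): How far the drawer is out, in m: 0 fully shut, 0.09 its stop; it starts 40 to 75 mm out and slides along the unit's x axis with about 2.5 N of friction, staying where it is left; rubber mounts let it give about 1 mm for each 4 N.
- drawer_pull (a point): Centre of the front face of the drawer's pull: a solid grey block 90 wide (y) x 18 high, its centre 45 mm above the bench, standing 22 mm out from the drawer's grey front plate (262 wide, from 12 to 70 mm above the bench). Moves with the drawer; axes as the unit's. With the drawer shut it lies at unit x = -155 mm, y = 0.
- power_key (a joint): How far the power key is pressed, in m: 0 out, 0.004 fully in. A latching key: it goes in along the panel's normal at about 2.5 N and stays where it is pushed.
- power_key_top (a point): Centre of the top of the small round power key, 18 mm across, standing 11 mm proud of the panel (7 mm when in), with a soft rubber cap that gives about 1 mm for each 3 N, at the left end of the key row. Moves with the key; its z axis is the panel's normal, tilted 12 degrees from vertical towards the unit's front.
- time_mid (a joint): How far the middle square time key is pressed, in m; latching, range and force as the power key.
- time_mid_top (a point): Centre of the top of the middle square time key, 18 x 18 mm, 11 mm proud (7 mm when in), rubber-capped; the time keys stand 40 mm apart, centre to centre. Moves with the key; z along the panel's normal.
- time_left (a joint): How far the left square time key (unit y = +54 mm) is pressed, in m; to be left at 0.
- time_right (a joint): How far the right square time key (unit y = -26 mm) is pressed, in m; to be left at 0.
- start_key (a joint): How far the start key is pressed, in m: 0 up, 0.004 fully down. A sprung key: 1.5 N starts it, 4 N takes it fully down, and it comes back up when let go.
- start_key_top (a point): Centre of the top of the large round start key, 31 mm across, 11 mm proud (7 mm when down), rubber-capped, at the right end of the key row. Moves with the key; z along the panel's normal.
- cast: The loose stone cast of a dental arch lying in the drawer, 62 x 62 x 30 mm; origin at the centre of its underside, which lies 22 mm above the bench on the drawer's floor. It rides with the drawer.
- jar_a: White jar, 54 mm across, 58 mm high, standing left of the drawer; leave alone. Origin: centre of its underside.
- jar_b: Amber jar, 48 mm across, 70 mm high, right of the unit; leave alone. Origin: centre of its underside.
- sheet_pack: Flat pale card pack, 70 x 110 x 18 mm, lying on the unit's roof behind the keys; leave alone. Origin: centre of its underside.
- pliers: Pliers with blue handles, 150 mm long, 60 mm wide, 13 mm high, lying on the bench at the front right of the unit; leave alone. Origin: middle, on the bench.
- brush_pot: Clear pot, 64 mm across, 85 mm high, with brushes up to 200 mm high, left of the unit; leave alone. Origin: centre of its underside.
- tool_tray: Steel tray of hand instruments, 110 x 170 x 22 mm, on the left; leave alone. Origin: centre of its underside.
- articulator: Blue and steel articulator with two casts, 125 mm long, 105 mm wide, 127 mm high, on the right; leave alone. Origin: on the bench beneath its middle.
- spare_cast: Another stone cast, 62 x 62 x 30 mm, on the grey mat (3 mm thick) at the front left; leave alone. Origin: centre of its underside.

How it is judged:
By the outcome, as a careful person would: the job done as asked, in the order asked, and still so for the second after the job is handed in, with the robot touching nothing.
It also fails if it takes over 58 s, if anything falls off the work surface, if the arm or the gripper's body presses on something with over 40 N, if the wrist force passes 120 N, or if a joint passes its speed limit or range.

## Working session

There is one attempt and no reset: what is moved stays moved. The work goes in short steps, Python scripts to look and compute and a shell command to move; the robot and the scene stay as the last step left them, time stands still between calls to the robot, and variables do not carry over. Pictures are saved under pics/ and viewed, about 8 in all and at most 12, crops included, and the job is handed in when it is done.

```bash
ls; mkdir -p pics
cat > h.py <<'E'
import numpy as np, cv2
from cell import sensors, optics, regions_of, bot
def foc(c): return 200/np.tan(np.radians(c["vfov"])/2)
def unproj(c,u,v,d):
    f=foc(c); p=np.stack([(u-c["cx"])/f*d,(v-c["cy"])/f*d,d],-1)
    return (p-c["t"])@np.array(c["R"])
def proj(c,X):
    p=np.array(c["R"])@X+c["t"]; f=foc(c); return np.array([c["cx"]+f*p[0]/p[2],c["cy"]+f*p[1]/p[2]])
def cloud(c,D):
    v,u=np.mgrid[:400,:640]; return unproj(c,u,v,D.astype(float))
def save(n,im): cv2.imwrite("pics/"+n,im[...,::-1])
E
python3 - <<'E'
from h import *
s=sensors.get_obs(); print(s)
for n in("top","scene"):
    im,D=optics.grab_frame(n); save(n+"1.png",im); c=optics.calibration(n); P=cloud(c,D)
    np.savez("/tmp/%s.npz"%n,im=im,D=D)
    for t in("cure_unit","drawer_pull","power_key_top","time_mid_top","start_key_top","cast","sheet_pack"):
        for r in regions_of(t,n)[:3]:
            m=r["mask"]&(D>0); q=P[m]
            print(n,t,round(r["score"],2),np.round(r["location"]),m.sum(),np.round(np.median(q,0)) if m.any() else "")
E
```

```text
pics
{'time': 0.0, 'qpos': array([ 1.63508622e+00,  3.59401708e-01,  1.10405328e-02, -3.70111960e-04,
       -1.22413241e+00, -2.88093878e-01]), 'joint_vel': array([-1.30016064e-03, -3.15224660e-04,  8.67251549e-04,  9.16463146e-05,
        2.17977449e-04,  3.89576247e-04]), 'effort': array([-2.75808407e-04, -5.82708907e+01,  2.93055117e+01,  6.99730933e+00,
        6.87092674e-03, -1.55447933e-04]), 'ee_pos': array([149.72616785, 657.6564413 , 225.60155392]), 'ee_rot': array([-0.44055918,  0.44144772, -0.55231292,  0.55315636]), 'contact_force': array([-0.59460286,  0.28478924, -0.21294808]), 'torque': array([ 0.00468641, -0.02060235,  0.00792331]), 'gripper_width': 87.48492075629567}
top cure_unit 0.79 [170. 296.] 7094 [650.  76. 107.]
top cure_unit 0.7 [272. 248.] 334 [318. 254.  19.]
top drawer_pull 0.74 [207. 302.] 1821 [540.  54.  24.]
top drawer_pull 0.57 [136. 305.] 673 [765.  28. 144.]
top drawer_pull 0.32 [273. 248.] 293 [318. 254.  20.]
top start_key_top 0.63 [171. 324.] 63 [635. -21. 111.]
top start_key_top 0.45 [209. 301.] 1866 [540.  53.  24.]
top cast 0.74 [196. 304.] 191 [577.  57.  39.]
top sheet_pack 0.96 [136. 308.] 633 [764.  27. 144.]
top sheet_pack 0.26 [272. 248.] 297 [318. 253.  20.]
scene cure_unit 0.82 [258. 337.] 9893 [724.  83. 107.]
scene drawer_pull 0.67 [210. 330.] 1479 [517.  54.  41.]
scene start_key_top 0.55 [229. 302.] 78 [643. -22. 110.]
scene cast 0.34 [177. 396.] 222 [326. 251.  18.]
scene sheet_pack 0.97 [265. 314.] 1206 [775.  28. 142.]
```

Run:
```python
from h import *
a=np.load("/tmp/top.npz")["im"][80:300,170:440]; b=np.load("/tmp/scene.npz")["im"][120:320,200:470]
a=cv2.resize(a,None,fx=2.2,fy=2.2);b=cv2.resize(b,(a.shape[1],440))
save("both.png",np.vstack([a,b])[:, :]) if 0 else None
save("a.png",a); 
c=np.hstack([cv2.resize(np.load("/tmp/top.npz")["im"][90:280,190:430],(400,316)),cv2.resize(np.load("/tmp/scene.npz")["im"][130:320,210:450],(400,316))]); save("ab.png",c)
# unit fit from both clouds: panel/roof points
for n in("top","scene"):
    d=np.load("/tmp/%s.npz"%n); P=cloud(optics.calibration(n),d["D"].astype(float)); v=(d["D"]>0)&(P[...,0]>450)&(P[...,0]<900)&(abs(P[...,1]-60)<200)
    q=P[v]; r=q[(q[:,2]>88)&(q[:,2]<135)]
    bx=cv2.minAreaRect(r[:,:2].astype(np.float32)); print(n,len(r),bx)
    print(np.percentile(r,[1,50,99],axis=0).round())
```

```text
top 5019 ((708.0071411132812, 69.5926284790039), (241.78456115722656, 280.3035888671875), 5.455308437347412)
[[586. -70.  91.]
 [689.  86. 117.]
 [828. 209. 132.]]
scene 6920 ((710.6720581054688, 67.91167449951172), (241.94662475585938, 280.5001220703125), 5.328907012939453)
[[591. -69.  90.]
 [730.  90. 122.]
 [839. 210. 128.]]
```

View pics/ab.png

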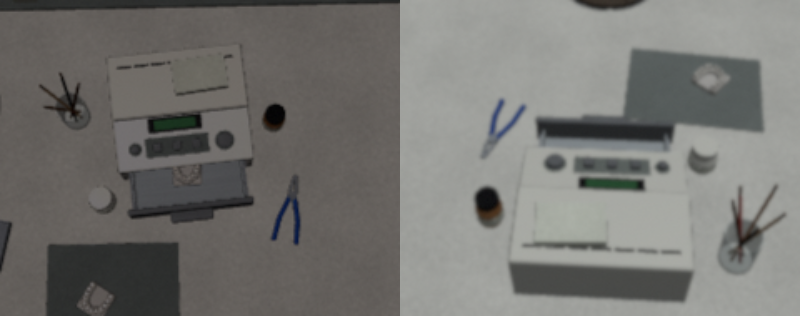

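The top view (left) shows the unit with its drawer open towards the robot, the pull at about (192,214). The keys run from power at (135,150) through the time keys at (157–198,146) to start at (225,140). The brush pot is at (72,108) and the jars and pliers stay clear. Next I'll measure the drawer, the brushes and the tool axes.

```bash
cat >> h.py <<'E'
from scipy.spatial.transform import Rotation as Ro
YAW=np.radians(5.4); C=np.array([709.,69.,0])
RU=np.array([[np.cos(YAW),-np.sin(YAW),0],[np.sin(YAW),np.cos(YAW),0],[0,0,1]])
def w2u(p): return (np.asarray(p)-C)@RU
def u2w(p): return RU@np.asarray(p,float)+C
def Rt(s=None):
    q=(s or sensors.get_obs())["ee_rot"]; return Ro.from_quat(np.r_[q[1:],q[0]]).as_matrix()
def go(target_u):
    s=sensors.get_obs(); R=Rt(s); d=u2w(target_u)-s["ee_pos"]
    print("tcp u",w2u(s["ee_pos"]).round(1),"tool shift mm",(R.T@d).round(1),"jaw axis in unit deg",np.degrees(np.arctan2(*(RU.T@R[:,0])[[1,0]])).round(2),"F",(RU.T@s["contact_force"]).round(2),"t",round(s["time"],2))
E
python3 - <<'E'
from h import *
print(Rt().round(3)); go([-215,0,160])
for n in("top","scene"):
    d=np.load("/tmp/%s.npz"%n); D=d["D"].astype(float);P=w2u(cloud(optics.calibration(n),D)); ok=D>0
    q=P[ok]
    m=(abs(q[:,1])<115)&(q[:,0]<-130)&(q[:,0]>-280)&(q[:,2]>60)&(q[:,2]<80); print(n,"plate top x",np.percentile(q[m,0],[2,25,50,75,98]).round(1),"z",np.median(q[m,2]).round(1))
    m=(abs(q[:,1])<40)&(q[:,0]<-130)&(q[:,0]>-280)&(q[:,2]>35)&(q[:,2]<58);h=q[m]; print("pull x",np.percentile(h[:,0],[1,5,25,50,75]).round(1),np.percentile(h[:,2],[5,50,95]).round(1))
    m=(q[:,1]>140)&(q[:,1]<320)&(q[:,0]>-160)&(q[:,0]<120)
    for lo,hi in((40,100),(100,150),(150,210)):
        g=q[m&(q[:,2]>lo)&(q[:,2]<hi)]; print("pot",lo,len(g),g.min(0).round() if len(g) else "",g.max(0).round() if len(g) else "")
    m=(q[:,1]>60)&(q[:,1]<200)&(q[:,0]>-260)&(q[:,0]<-125)&(q[:,2]>45)&(q[:,2]<62);print("jarA",q[m].min(0).round() if m.any() else"",q[m].max(0).round()if m.any() else"")
E
```

```text
[[-0.222  0.     0.975]
 [-0.975 -0.    -0.222]
 [ 0.    -1.     0.   ]]
tcp u [-501.2  639.1  226.6] tool shift mm [517.6  66.6 471.7] jaw axis in unit deg -108.22 F [ 0.01 -0.04 -0.44] t 0.8
top plate top x [-219.7 -207.1 -204.  -200.4 -196.9] z 69.5
pull x [-230.8 -230.1 -223.  -212.9 -143.8] [37.1 52.4 57. ]
pot 40 259 [-160.  140.   40.] [ 65. 259. 100.]
pot 100 61 [-51. 140. 101.] [ 84. 260. 150.]
pot 150 42 [ -4. 190. 151.] [ 75. 269. 202.]
jarA [-209.   61.   45.] [-127.  199.   62.]
scene plate top x [-207.  -201.4 -197.7 -195.4 -193.3] z 67.6
pull x [-229.2 -225.4 -219.9 -196.1 -194.9] [36.2 49.6 56.6]
pot 40 548 [-160.  162.   40.] [ 68. 260. 100.]
pot 100 123 [  4. 201. 100.] [ 68. 257. 149.]
pot 150 93 [ -1. 187. 151.] [ 77. 266. 198.]
jarA [-199.   60.   45.] [-135.  200.   62.]
```

```bash
python3 -m pendant '0 0 0 -0.106 0; 0 0 0 -0.106 0; 0 0 0 -0.106 0' && python3 -m pendant '.037 0 .014 0 0; .037 0 .014 0 0; .037 0 .014 0 0; .037 0 .014 0 0; .037 0 .014 0 0' && python3 -m pendant '.037 0 .014 0 0; .037 0 .014 0 0; .037 0 .014 0 0; .037 0 .014 0 0; .037 0 .014 0 0'
python3 -c "
from h import *
go([-260,0,226])"
```

```text
time: 1.05
ee_pos: [149.8, 658.1, 226.6]
ee_rot: [-0.525, 0.525, -0.474, 0.474]
contact_force: [-0.4, 0.4, -0.6]
gripper_width: 73.3
time: 1.47
ee_pos: [239.1, 481.3, 222.9]
ee_rot: [-0.528, 0.529, -0.469, 0.471]
contact_force: [1.0, -0.2, 0.1]
gripper_width: 39.7
time: 1.88
ee_pos: [332.7, 296.7, 224.4]
ee_rot: [0.53, -0.528, 0.469, -0.469]
contact_force: [1.1, 0.7, 0.7]
gripper_width: 6.7
tcp u [-353.2  262.1  224.4] tool shift mm [264.4  -1.5  86.4] jaw axis in unit deg -88.52 F [1.21 0.62 0.71] t 1.88
```

```bash
python3 -m pendant '.038 0 .0125 .026 0; .038 0 .0125 0 0; .038 0 .0125 0 0; .038 0 .0125 0 0; .038 0 .0125 0 0' && python3 -m pendant '.038 0 .0125 0 0; .038 0 .0125 0 0; 0 0 0 0 0; 0 0 0 0 0'
python3 - <<'E'
from h import *
go([-255,0,100])
c=optics.calibration("wrist"); im,D=optics.grab_frame("wrist"); save("w1.png",im); np.savez("/tmp/w.npz",im=im,D=D)
P=w2u(cloud(c,D)); q=P[D>0]
for r in regions_of("drawer_pull","wrist")[:2]:
    m=r["mask"]&(D>0); print(r["score"],P[m].min(0).round(1),np.percentile(P[m],[2,50,98],axis=0).round(1).tolist())
m=(abs(q[:,1])<35)&(q[:,2]>38)&(q[:,2]<58)&(q[:,0]<-130); print("pull",np.percentile(q[m],[1,5,50,95,99],axis=0).round(1).tolist())
E
```

```text
time: 2.3
ee_pos: [415.4, 105.5, 226.9]
ee_rot: [0.527, -0.52, 0.475, -0.476]
contact_force: [0.9, 1.2, 0.2]
gripper_width: 0.1
time: 2.63
ee_pos: [449.8, 21.0, 228.2]
ee_rot: [0.526, -0.517, 0.477, -0.479]
contact_force: [-0.0, 0.3, -0.4]
gripper_width: 0.7
tcp u [-262.6  -23.4  228.2] tool shift mm [-22.6 128.5   5.9] jaw axis in unit deg -90.44 F [-0.01  0.34 -0.44] t 2.63
0.84 [-235.  -127.5   -1.8] [[-223.6, -112.1, 20.5], [-164.2, 2.8, 22.6], [-107.5, 117.6, 70.8]]
pull [[-229.4, -33.8, 38.5], [-228.0, -29.5, 40.1], [-213.4, 1.4, 53.3], [-132.8, 29.8, 55.1], [-130.6, 33.9, 55.7]]
```

View pics/w1.png

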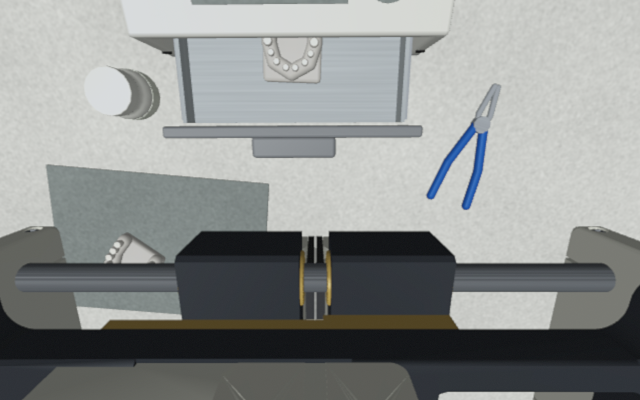

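```bash
python3 -m pendant '-.008 .038 0 0 0; -.008 .038 0 0 0; -.006 .038 0 0 0; 0 .038 0 0 0; 0 .02 0 0 0' && python3 -m pendant '0 .015 0 0 0; 0 0 0 0 0'
python3 -c "
from h import *
go([-239,0,40])"
```

```text
time: 3.15
ee_pos: [455.0, 56.0, 59.0]
ee_rot: [0.536, -0.513, 0.47, -0.478]
contact_force: [-0.5, -0.6, 0.1]
gripper_width: 0.3
time: 3.32
ee_pos: [451.8, 58.5, 39.3]
ee_rot: [0.535, -0.517, 0.47, -0.476]
contact_force: [0.6, -0.4, 0.0]
gripper_width: 0.2
tcp u [-257.    13.7   39.3] tool shift mm [14.  -0.4 17.8] jaw axis in unit deg -89.28 F [ 0.52 -0.46  0.  ] t 3.32
```

```bash
python3 -m pendant '.013 0 .006 0 0; 0 0 .004 0 0; 0 0 .003 0 0; 0 0 .002 0 0;0 0 .002 0 0' && python3 -m pendant '0 0 .002 0 0; 0 0 .002 0 0; 0 0 .003 0 0;0 0 .003 0 0'
python3 -c "
from h import *
go([-165,0,40])"
```

```text
time: 3.73
ee_pos: [470.1, 53.0, 41.8]
ee_rot: [0.537, -0.519, 0.467, -0.473]
contact_force: [-2.2, -1.9, -1.7]
gripper_width: 0.5
time: 4.07
ee_pos: [477.8, 54.0, 42.3]
ee_rot: [0.536, -0.52, 0.468, -0.472]
contact_force: [-2.7, 0.2, -1.9]
gripper_width: 0.5
tcp u [-231.6    6.8   42.3] tool shift mm [ 8.3  3.6 66.4] jaw axis in unit deg -88.76 F [-2.66  0.43 -1.86] t 4.07
```

```bash
python3 -m pendant '0 0 .004 0 0; 0 0 .004 0 0;0 0 .004 0 0;0 0 .004 0 0;0 0 .004 0 0' && python3 -m pendant '0 0 .004 0 0; 0 0 .004 0 0;0 0 .004 0 0;0 0 .004 0 0;0 0 .004 0 0' 
python3 -c "
from h import *
go([-165,0,40])"
```

```text
time: 4.48
ee_pos: [498.8, 55.9, 42.3]
ee_rot: [0.535, -0.521, 0.469, -0.472]
contact_force: [-2.9, -0.9, -1.4]
gripper_width: 0.3
time: 4.9
ee_pos: [520.8, 58.0, 42.3]
ee_rot: [0.535, -0.521, 0.469, -0.472]
contact_force: [-1.5, -1.9, -2.4]
gripper_width: 0.2
tcp u [-188.4    6.7   42.3] tool shift mm [ 7.2  2.7 23.2] jaw axis in unit deg -88.84 F [-1.68 -1.73 -2.36] t 4.9
```

```bash
python3 -m pendant '0 0 .004 0 0; 0 0 .004 0 0;0 0 .003 0 0;0 0 .002 0 0;0 0 .002 0 0' && python3 -m pendant '0 0 .0015 0 0; 0 0 .0015 0 0;0 0 .001 0 0;0 0 .001 0 0' 
python3 -c "
from h import *
go([-165,0,40])"
```

```text
time: 5.32
ee_pos: [537.8, 59.6, 42.4]
ee_rot: [0.534, -0.521, 0.469, -0.472]
contact_force: [-2.4, -1.9, -1.2]
gripper_width: 0.7
time: 5.65
ee_pos: [543.4, 60.3, 42.6]
ee_rot: [0.534, -0.521, 0.469, -0.472]
contact_force: [-2.7, -1.1, -1.2]
gripper_width: 0.4
tcp u [-165.7    6.9   42.6] tool shift mm [6.9 2.5 0.5] jaw axis in unit deg -88.85 F [-2.74 -0.83 -1.23] t 5.65
```

```bash
for i in 1; do python3 -m pendant '0 0 .001 0 0; 0 0 .001 0 0'|sed -n 2,4p; done; python3 -m pendant '0 0 .001 0 0; 0 0 .001 0 0'|sed -n 2,4p
python3 -c "
from h import *
go([-165,0,40])"
```

```text
ee_pos: [544.5, 60.3, 42.4]
ee_rot: [0.534, -0.522, 0.469, -0.472]
contact_force: [-5.7, -0.4, 2.1]
ee_pos: [544.8, 60.3, 42.5]
ee_rot: [0.533, -0.522, 0.47, -0.472]
contact_force: [-6.4, -0.5, 2.8]
tcp u [-164.3    6.8   42.5] tool shift mm [ 6.8  2.4 -0.9] jaw axis in unit deg -88.89 F [-6.45  0.14  2.78] t 5.98
```

```bash
python3 -m pendant '0 0 .0015 0 0; 0 0 .0015 0 0'|sed -n 2,4p
python3 -m pendant '0 0 0 0 0'|sed -n 2,4p
python3 -m pendant '0 0 -.004 0 0; 0 0 -.01 0 0; 0 0 -.02 0 0;0 0 -.02 0 0; 0 -.03 0 0 0'
python3 -c "
from h import *
go([-185,0,200])"
```

```text
ee_pos: [545.3, 60.3, 42.4]
ee_rot: [0.532, -0.523, 0.471, -0.471]
contact_force: [-9.5, 0.4, 4.8]
ee_pos: [544.4, 60.3, 42.5]
ee_rot: [0.531, -0.524, 0.471, -0.471]
contact_force: [-4.9, 0.0, 2.6]
time: 6.65
ee_pos: [489.4, 54.6, 69.6]
ee_rot: [0.532, -0.523, 0.471, -0.471]
contact_force: [-1.7, -0.5, -0.5]
gripper_width: 0.6
tcp u [-220.     6.3   69.6] tool shift mm [   5.9 -130.1   36.2] jaw axis in unit deg -88.91 F [-1.79 -0.34 -0.54] t 6.65
```

```bash
python3 -m pendant '0 -.038 0 0 0; 0 -.038 .006 0 0; 0 -.038 .01 0 0; 0 -.035 .012 0 0; 0 0 .01 0 0' && python3 -m pendant '0 0 0 -.02 0; 0 0 0 0 0'
python3 - <<'E'
from h import *
c=optics.calibration("wrist"); im,D=optics.grab_frame("wrist"); save("w2.png",im)
go([-78,100,160]); 
P=w2u(cloud(c,D));q=P[D>0]
for t in("power_key_top","time_mid_top","start_key_top"):
    for r in regions_of(t,"wrist")[:3]:
        m=r["mask"]&(D>0); print(t,round(r["score"],2),np.round(r["location"]),m.sum(),np.median(P[m],0).round(1))
m=(abs(q[:,1])<35)&(q[:,2]>38)&(q[:,2]<58)&(q[:,0]<-110)&(q[:,0]>-200); print("pull",np.percentile(q[m],[1,5,50,95],axis=0).round(1).tolist())
print("expected px",[proj(c,u2w([-78,y,112])).round() for y in(100,54,14,-26,-84)])
E
```

```text
time: 7.07
ee_pos: [525.8, 58.1, 233.1]
ee_rot: [0.538, -0.519, 0.466, -0.473]
contact_force: [1.2, -0.2, 0.6]
gripper_width: 0.5
time: 7.23
ee_pos: [529.0, 59.4, 236.8]
ee_rot: [0.546, -0.521, 0.459, -0.469]
contact_force: [-0.1, -0.5, -0.3]
gripper_width: 0.5
tcp u [-180.6    7.3  236.1] tool shift mm [-87.   80.9 103.8] jaw axis in unit deg -87.45 F [ 0.87 -0.55  0.61] t 7.28
power_key_top 0.72 [ 85. 218.] 349 [-79.5 100.5 111.6]
time_mid_top 0.81 [ 90. 318.] 438 [-80.1  15.9 111.5]
start_key_top 0.88 [ 95. 423.] 1026 [-79.9 -80.3 111.4]
start_key_top 0.69 [ 86. 269.] 489 [-79.5  55.5 111.4]
start_key_top 0.54 [ 84. 217.] 388 [-79.7 100.5 111.3]
pull [[-154.8, -34.2, 49.9], [-153.8, -31.5, 52.1], [-144.0, -0.2, 53.9], [-134.7, 31.0, 55.1]]
expected px [array([218.,  82.]), array([271.,  85.]), array([317.,  87.]), array([363.,  89.]), array([429.,  92.])]
```

View pics/w2.png

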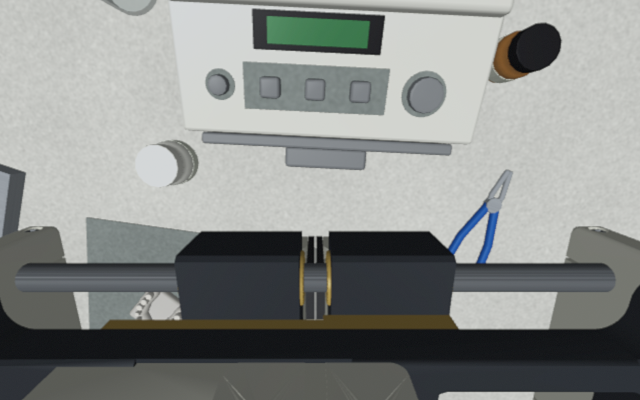

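The image agrees with the numbers: the drawer is shut (pull at (326,158), x = -154.8) and the keys lie in a row, power (217,84), mid (315,90), start (425,94), within 2 mm of my frame.

```bash
python3 -m pendant '-.025 0 .03 .045 0; -.025 0 .03 0 0; -.025 0 .03 0 0; -.018 .01 .012 0 0; 0 .03 0 0 0' && python3 -m pendant '0 .03 0 0 0; 0 0 0 0 0'
python3 -c "
from h import *
print(Rt()[:,1].round(3)); go([-79,100,122])"
```

```text
time: 7.85
ee_pos: [622.5, 165.5, 199.2]
ee_rot: [0.534, -0.509, 0.473, -0.482]
contact_force: [0.4, 0.4, 0.1]
gripper_width: 0.3
time: 8.02
ee_pos: [620.4, 166.6, 160.0]
ee_rot: [0.53, -0.513, 0.475, -0.48]
contact_force: [-1.7, 0.1, -1.8]
gripper_width: 0.7
[ 0.022  0.013 -1.   ]
tcp u [-79.  105.5 160. ] tool shift mm [ 5.9 37.9 -0.9] jaw axis in unit deg -90.31 F [-1.72  0.31 -1.83] t 8.02
```

```bash
python3 -m pendant '.003 .02 0 0 0; .002 .014 -.001 0 0; 0 .005 0 0 0;0 0 0 0 0' && python3 -m pendant '0 .001 0 0 0'
python3 -c "
from h import *
go([-79,100,112])"
```

```text
time: 8.35
ee_pos: [619.0, 160.8, 118.6]
ee_rot: [0.528, -0.516, 0.475, -0.48]
contact_force: [-1.1, 0.3, -0.0]
gripper_width: 0.4
time: 8.43
ee_pos: [619.1, 160.7, 118.5]
ee_rot: [0.528, -0.516, 0.474, -0.48]
contact_force: [0.2, -0.1, 0.9]
gripper_width: 0.4
tcp u [-80.8  99.8 118.5] tool shift mm [-0.2  6.5  1.7] jaw axis in unit deg -90.26 F [ 0.16 -0.12  0.85] t 8.43
```

```bash
p(){ sed -n '2p;4p'; }; python3 -m pendant '0 .002 .001 0 0; 0 .002 0 0 0'|p;  python3 -m pendant '0 .0015 0 0 0; 0 .0015 0 0 0'|p; python3 -m pendant '0 .001 0 0 0; 0 .001 0 0 0'|p; python3 -m pendant '0 .001 0 0 0; 0 .001 0 0 0'|p
python3 -c "
from h import *
go([-79,100,112])"
```

```text
ee_pos: [621.3, 161.2, 117.0]
contact_force: [0.7, -0.1, 0.5]
ee_pos: [622.2, 161.7, 115.6]
contact_force: [-0.5, 0.2, -0.5]
ee_pos: [622.7, 161.9, 114.3]
contact_force: [-0.2, 0.7, 0.5]
ee_pos: [623.0, 162.0, 112.6]
contact_force: [-1.1, -0.3, 2.7]
tcp u [-76.9 100.6 112.6] tool shift mm [ 0.7  0.5 -2.1] jaw axis in unit deg -90.23 F [-1.1  -0.16  2.67] t 9.1
```

```bash
p(){ sed -n '2p;4p'; }; python3 -m pendant '0 .001 0 0 0; 0 .001 0 0 0'|p;  python3 -m pendant '0 .001 0 0 0; 0 .001 0 0 0'|p; python3 -m pendant '0 .001 0 0 0; 0 .001 0 0 0'|p
python3 -c "
from h import *
go([-79,100,112])"
```

```text
ee_pos: [623.3, 162.0, 111.0]
contact_force: [-0.6, -0.7, 2.8]
ee_pos: [623.6, 162.0, 109.2]
contact_force: [-0.6, -0.4, 3.1]
ee_pos: [624.0, 162.0, 107.4]
contact_force: [-0.2, -0.7, 5.5]
tcp u [-75.8 100.6 107.4] tool shift mm [ 0.6 -4.7 -3. ] jaw axis in unit deg -90.19 F [-0.3  -0.64  5.53] t 9.6
```

```bash
python3 -m pendant '0 .001 0 0 0; 0 .001 0 0 0'|sed -n '2p;4p'; python3 -m pendant '0 -.006 0 0 0; 0 -.015 -.001 0 0; 0 -.015 -.001 0 0; .02 -.01 0 0 0; .03 0 0 0 0'; python3 -m pendant '.03 0 0 0 0; 0 0 0 0 0; 0 0 0 0 0'
python3 -c "
from h import *
go([-79,15,118])"
```

```text
ee_pos: [624.3, 162.1, 106.3]
contact_force: [-3.0, -0.9, 7.9]
time: 10.18
ee_pos: [624.5, 114.5, 151.9]
ee_rot: [0.532, -0.515, 0.472, -0.479]
contact_force: [1.1, -0.4, 0.2]
gripper_width: 0.4
time: 10.43
ee_pos: [627.1, 80.3, 152.5]
ee_rot: [0.532, -0.514, 0.472, -0.48]
contact_force: [0.3, 0.1, -0.4]
gripper_width: 0.6
tcp u [-80.4  18.9 152.5] tool shift mm [ 4.2 34.5  0.5] jaw axis in unit deg -90.05 F [ 0.34  0.04 -0.37] t 10.43
```

```bash
p(){ sed -n '2p;4p'; }; python3 -m pendant '.002 .018 0 0 0; .002 .012 -.001 0 0; 0 .004 -.001 0 0;0 0 0 0 0'|p
python3 -c "
from h import *
go([-79,15,115])"
```

```text
ee_pos: [626.5, 77.2, 117.8]
contact_force: [-0.9, -0.1, -0.1]
tcp u [-81.4  15.9 117.8] tool shift mm [0.9 2.9 2.3] jaw axis in unit deg -90.11 F [-0.88 -0.06 -0.07] t 10.77
```

```bash
p(){ sed -n '2p;4p'; }; python3 -m pendant '.001 .0015 0 0 0; 0 .0015 0 0 0; 0 .001 0 0 0; 0 .001 0 0 0'|p;  python3 -m pendant '0 .001 0 0 0; 0 .001 0 0 0'|p; python3 -m pendant '0 .001 0 0 0; 0 .001 0 0 0'|p
python3 -c "
from h import *
go([-79,15,108])"
```

```text
ee_pos: [627.3, 77.9, 113.7]
contact_force: [0.3, 0.2, -0.3]
ee_pos: [627.7, 78.1, 112.4]
contact_force: [-1.1, -0.5, 3.0]
ee_pos: [627.9, 78.1, 111.0]
contact_force: [-0.0, -0.7, 2.5]
tcp u [-79.9  16.7 111. ] tool shift mm [1.7 3.  0.8] jaw axis in unit deg -89.96 F [-0.09 -0.74  2.49] t 11.43
```

```bash
p(){ sed -n '2p;4p'; }; python3 -m pendant '0 .001 0 0 0; 0 .001 0 0 0'|p;  python3 -m pendant '0 .001 0 0 0; 0 .001 0 0 0'|p; python3 -m pendant '0 .001 0 0 0; 0 .001 0 0 0'|p
```

```text
ee_pos: [628.2, 78.1, 109.4]
contact_force: [-1.0, 0.0, 3.5]
ee_pos: [628.6, 78.1, 107.6]
contact_force: [-1.3, -0.1, 4.5]
ee_pos: [629.0, 78.2, 106.3]
contact_force: [-3.0, -0.4, 7.4]
```

```bash
p(){ sed -n '2p;4p'; }; python3 -m pendant '0 -.006 0 0 0; 0 -.015 -.001 0 0; 0 -.015 -.001 0 0; .02 -.01 0 0 0; .03 0 0 0 0'|p; python3 -m pendant '.03 0 0 0 0; .02 0 0 0 0; 0 .015 0 0 0; 0 0 0 0 0'|p
python3 -c "
from h import *
go([-79,-82,118])"
```

```text
ee_pos: [630.0, 30.9, 152.6]
contact_force: [1.2, -0.5, -0.1]
ee_pos: [636.3, -23.8, 138.5]
contact_force: [-0.2, -0.1, -0.7]
tcp u [-81.1 -85.5 138.5] tool shift mm [-3.3 20.6  1.5] jaw axis in unit deg -89.78 F [-0.15 -0.04 -0.69] t 12.68
```

```bash
p(){ sed -n '2p;4p'; }; python3 -m pendant '-.002 .014 0 0 0; -.001 .006 .001 0 0; 0 .0015 0 0 0;0 .001 0 0 0'|p; python3 -m pendant '0 .001 0 0 0; 0 .001 0 0 0; 0 .001 0 0 0'|p; python3 -m pendant '0 .001 0 0 0; 0 .001 0 0 0'|p
python3 -c "
from h import *
go([-79,-82,108])"
```

```text
ee_pos: [638.4, -20.1, 116.9]
contact_force: [-0.6, 0.4, -0.5]
ee_pos: [639.2, -18.8, 115.1]
contact_force: [0.5, -0.3, 0.1]
ee_pos: [639.6, -18.5, 113.8]
contact_force: [0.3, -1.5, 1.1]
tcp u [-77.3 -80.6 113.8] tool shift mm [ 1.4  5.7 -1.9] jaw axis in unit deg -89.65 F [ 0.18 -1.49  1.08] t 13.43
```

```bash
p(){ sed -n '2p;4p'; }; python3 -m pendant '0 .001 0 0 0; 0 .001 0 0 0; 0 .001 0 0 0'|p; python3 -m pendant '0 .001 0 0 0; 0 .001 0 0 0'|p; python3 -m pendant '0 .001 0 0 0; 0 .001 0 0 0'|p;  python3 -m pendant '0 .001 0 0 0; 0 .001 0 0 0'|p
```

```text
ee_pos: [640.1, -18.6, 111.6]
contact_force: [-1.0, -0.4, 2.1]
ee_pos: [640.5, -18.5, 110.0]
contact_force: [-0.4, 0.4, 2.9]
ee_pos: [640.8, -18.5, 108.3]
contact_force: [-0.9, 0.3, 4.7]
ee_pos: [641.1, -18.5, 107.0]
contact_force: [-3.3, 0.7, 8.4]
```

```bash
p(){ sed -n '2p;4p'; }; python3 -m pendant '0 .0005 0 0 0; 0 -.004 0 0 0; 0 -.008 0 0 0; 0 -.02 0 0 0; 0 -.03 -.01 0 0'|p; python3 -m pendant '0 -.03 -.02 0 0; -.02 -.03 -.03 0 0; -.03 0 -.03 0 0; -.03 0 -.02 0 0; 0 0 0 0 0'|p; python3 -m pendant '0 0 0 0 0; 0 0 0 0 0; 0 0 0 0 0'|p
python3 - <<'E'
from h import *
go([-78,0,112]); c=optics.calibration("wrist"); im,D=optics.grab_frame("wrist"); save("w3.png",im)
P=w2u(cloud(c,D)); q=P[D>0]
nrm=np.array([-np.sin(np.radians(12)),0,np.cos(np.radians(12))]); o=np.array([-120,0,92.])
for n,y in zip(("power","left","mid","right","start"),(100,54,14,-26,-84)):
    m=np.hypot(q[:,0]+79.5,q[:,1]-y-1)<6; print(n,"proud",np.median((q[m]-o)@nrm).round(2))
m=(abs(q[:,1])<35)&(q[:,2]>38)&(q[:,2]<58)&(q[:,0]<-110)&(q[:,0]>-250); print("pull",np.percentile(q[m],[1,5,50],axis=0).round(1).tolist())
E
```

```text
ee_pos: [625.7, -20.6, 163.3]
contact_force: [0.6, 0.9, 1.0]
ee_pos: [519.0, 47.1, 226.5]
contact_force: [-0.8, -0.7, -1.0]
ee_pos: [518.6, 48.5, 228.3]
contact_force: [0.7, -0.1, -0.3]
tcp u [-191.4   -2.5  228.3] tool shift mm [ -0.4 120.7 108.8] jaw axis in unit deg -89.7 F [ 0.64 -0.18 -0.29] t 15.27
power proud 7.19
left proud 11.29
mid proud 7.14
right proud 11.09
start proud 11.05
pull [[-154.7, -34.3, 50.9], [-153.5, -31.4, 52.1], [-143.9, 0.7, 53.9]]
```

View pics/w3.png

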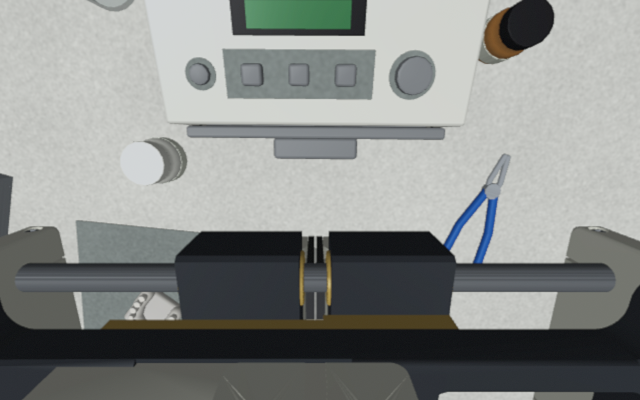

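The image and depth agree. Power at (200,73) and the middle key at (298,75) are in, the other two time keys are out, start is back up, and the drawer is shut (pull at (315,148)). The hand is clear.

```bash
python3 -c "
from cell import hand_in
print(hand_in())"
```

```text
the job is handed in; nothing more can be done
None
```

The cure is started and the job is handed in, at about 15 s on the robot's clock. I pushed the drawer gently shut (about 9.5 N at its stop), then pressed power (about 8 N), the middle time key (about 7.5 N) and start (about 8.5 N), in that order.

- **Keys:** The last wrist-camera depth shows power 7.2 mm and the middle time key 7.1 mm proud, so both are fully in. The left and right time keys stand 11.3 and 11.1 mm proud, so neither was pressed. Start is back up at 11.1 mm.
- **Drawer:** Its pull face is at unit x = -154.7 mm, against -155 mm when shut.
- **Hand:** It is clear, about 230 mm above the bench, with only noise on the force reading (under 1 N).
- **Other things on the bench:** Those in view (jars, pliers, spare cast) looked unmoved. I did not re-measure them, and the cast inside the shut drawer could not be seen.

No checks failed. The only disagreement was the start key's sideways position: the network put it about 4 mm from where the drawing says. I pressed between the two, well inside the 31 mm key.

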